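# Clamp a marble block with the eccentric-locked jaw

### The arm

A 6-joint arm with a two-finger parallel gripper is mounted at the origin on the work surface. World frame = base frame: x ahead of the robot, y to its left, z up, the work surface at z = 0. Lengths are in m, angles in rad, forces in N, time in s.
With the tool pointing down it reaches from about 0.275 to 1 m from the base axis. Payload 8.4 kg.
Tool frame: the origin (TCP) lies on the centre line of the jaws, within the pads' length; the fingertips stand 17 mm ahead of it and the grasp point (between the pads) lies 2 mm behind it (bot.tcp_to_tips is the y of the fingertips in the tool frame, in m); y points along the fingers, z is the direction in which the jaws open and shut, and the axes are right-handed (so a half turn about y gives the same grasp; the last joint's range is limited). The gripper opens to 85 mm and grips with 20 to 120 N. Pads are 22 mm wide; open, the fingers measure 114 mm over their backs; the gripper's body (76 mm by 85 mm) begins 54 mm behind the grasp point. The pads swing forward as they close: fully open they stand 13 mm farther back than shut.
Start: joints at [1.271, 0.353, 1.633, -0, 1.155, -0.002], TCP at [0.183, 0.597, 0.248] pointing down, gripper open.
Joint ranges: [-2.63, 2.63], [-0.92, 2.1], [0.06, 2.66], [-1.3, 4.44], [0, 2.69], [-3.02, 3.02]. Speed limits (rad/s): [2.22, 2.22, 2.79, 3.14, 3.14, 3.14].

### API

Orientations are given as a unit quaternion [x, y, z, w].
In Python, from workcell import bot, hand, kinematics, get_obs, vision, hand_in gives the robot as it stands. The module is installed in compiled form; this text tells all that it offers. Calls block until the motion is done:
- bot.reach(position, orientation): joint-space move of the TCP to a pose.
- bot.servo_line(position, ori=None, velocity=0.15): straight line of the TCP; ori=None keeps the orientation; velocity is the mean speed in m/s.
- bot.goto_joints(angles): joint-space move.
- hand.move_gripper(opening, strength=None): finger opening in m; strength is the grip in N (None keeps the last); returns when the fingers have stopped.
- bot.dwell(seconds).
- kinematics.solve_ik(position, orientation): joint angles nearest the present ones, or None.
- get_obs(): the state.
- vision.read_camera(name): name is "scene" or "top" or "wrist"; returns a dict with "frame" (480x640x3 uint8, red, green, blue), "intrinsics" (3x3 intrinsics, pixels), "view" (4x4, takes a point from world to camera coordinates). Camera axes: x right, y down, z forward; pixel columns grow to the right and rows downward; lengths in m; the calibration is good to about 2 mm. A picture is of the moment at which its call begins. There is no depth.
A pose or a line that the arm cannot do raises bot.IKError and nothing moves.
- hand_in(): hands the job in, once; it reports no verdict.
The state is a dict: "time_s": time; "joint_pos": joint angles; "joint_vel": joint speeds; "joint_efforts": joint torques, N m; "position": TCP position; "orientation": TCP orientation; "wrist_force": force on the tool from outside, world axes, zero at the start; "ft_torque": the same for the moment, N m; "gripper_width": finger opening in m.
Only numpy, scipy, OpenCV 4.12 (cv2) and the standard library are available. Lean on these libraries where they do the work, as an engineer would, in place of code of your own. Each camera call takes 0.05 s, during which the arm holds its last target. There are 200 camera calls.

### The job

The small octagonal marble block on the blue bench clamp has to be held for carving, but the clamp's sliding jaw stands back, locked by its eccentric. Push the red-handled lever all the way round to the cam's low point to free the slide, then push the jaw forward until the block is fully home between jaw and far stop, and push the lever all the way back to lock it. Do not lift or tip the block, and leave the other tools lying where they are.

Things in the scene. Friction and masses are not known exactly. Their poses are not given: they have to be found in the camera images.
- clamp: Bench clamp, fixed. Blue plate 12 mm thick, x -175..195, y -65..65 mm. Origin: underside, on the bench, on the slide's centre line. x = FORWARD, the way the jaw closes; y left; z up. In its frame: timber bearers under the block, tops 40 mm up; far stop face at x = 130 mm, 110 mm wide and high; bar and straps behind the jaw below 43 mm; cam and lever at the left on an ear to y = 138 mm, two stop pins 52 mm high.
- stop_face (a point): Point on the face of the far stop, centre line, 70 mm above the bench.
- jaw (a joint): Travel of the sliding jaw along the clamp's x, m: 0 = fully back, grows forward, limit 0.115; 0.095 with the block pressed home between jaw and stop. Unlocked, it slides with about 3 N of friction and stays where left (the block adds 4 to 8 N when pushed along); locked, it does not yield to less than about 50 N.
- jaw_back (a point): Where to push: middle of the jaw's rear face, 85 mm above the bench, at clamp x = -73 mm + jaw travel; the face looks along the clamp's -x and is free from 45 to 110 mm above the bench. The jaw is a blue steel plate 90 mm wide, top at 110 mm, with a timber face on its front; 28 mm thick in all.
- cam (a joint): Angle of eccentric and lever about the vertical pivot, rad. 0 = high point, brake shoe pressed on the bar: locked; 2.62 = low point: free; stops at both. Grows anticlockwise seen from above: in the clamp frame the lever points 15 degrees + this angle anticlockwise from x: forward when locked, sweeping out left, then back to the robot when free. Friction 0.3 N m (3 to 8 N at the handle); stays where left.
- cam_pivot (a point): Point on the vertical cam axis, 70 mm above the bench, at clamp x = -80 mm, y = 78 mm (fixed in the clamp). The cam's hub and bolt below it reach up to 55 mm above the bench.
- lever_handle (a point): Middle of the red upright handle at the lever's end, 85 mm from the cam axis, 72 mm above the bench; turns with the lever. A round grip 20 mm in diameter, 46 to 102 mm above the bench, on a flat steel arm (14 mm wide, 38 to 46 mm above the bench). It can be pushed from any side.
- block: The work: octagonal marble block, 80 mm across flats, 60 mm high, about 0.85 kg, loose, standing on the bearers roughly square with a flat towards the jaw. Origin: centre of its underside, 40 mm above the bench. Home, its origin lies 40 mm before the stop face.
- point_chisel: Bystander: steel point chisel, 205 mm long, 14 mm thick, lying on the bench to the right of the clamp. Origin: middle, underside.
- mallet: Bystander: carver's iron hammer, head 45 x 100 x 45 mm, orange handle, 208 mm long, lying to the right of the clamp. Origin: underside, near the middle.
- offcut: Bystander: marble offcut 60 x 40 x 38 mm lying to the left of the far stop. Origin: centre of its underside.
- flat_chisel: Bystander: steel flat chisel, 205 mm long, 14 mm thick, lying on the bench. Origin: middle, underside.
- brush: Bystander: dusting brush, 200 mm long, lying on the bench. Origin: middle, underside.
- rubbing_stone: Bystander: red-brown rubbing stone 95 x 45 x 24 mm. Origin: centre of its underside.
- try_square: Bystander: steel try square, 110 mm stock and 150 mm blade, lying flat. Origin: underside of the stock's middle.
- spray_bottle: Bystander: orange bottle, 62 mm diameter, 170 mm high, standing. Origin: centre of its underside.
Things that resemble listed ones, but are neither listed nor needed, are in the scene too. What is shaped like the block but orange or purple is not meant.

How it is judged:
By the outcome, as a careful person would: the job done as asked, in the order asked, and still so for the second after the job is handed in, with the robot touching nothing.
It also fails if it takes over 69 s, if anything falls off the work surface, if the arm or the gripper's body presses on something with over 40 N, if the wrist force passes 120 N, or if a joint passes its speed limit or range.

## Working session

There is one attempt and no reset: what is moved stays moved. The work goes in short steps, each a Python script; the robot and the scene stay as the last script left them, time stands still between calls to the robot, and variables do not carry over. Pictures are saved under pics/ and viewed, about 8 in all and at most 12, crops included, and the job is handed in when it is done.

```bash
mkdir -p pics
cat > h.py <<'E'
import numpy as np, cv2
from workcell import bot, hand, kinematics, get_obs, vision, hand_in
def snap(n,f):
    c=vision.read_camera(n); cv2.imwrite(f'pics/{f}.png',c['frame'][:,:,::-1]); np.savez(f'pics/{f}.npz',K=c['intrinsics'],V=c['view']); return c
def load(f):
    d=np.load(f'pics/{f}.npz'); return cv2.imread(f'pics/{f}.png'),d['K'],d['V']
def ray(K,V,uv):
    d=V[:3,:3].T@np.linalg.solve(K,[uv[0],uv[1],1]); return -V[:3,:3].T@V[:3,3], d/np.linalg.norm(d)
def onplane(K,V,uv,z):
    o,d=ray(K,V,uv); return o+d*(z-o[2])/d[2]
def tri(a,b):
    (o,d),(p,e)=a,b; s=np.linalg.lstsq(np.c_[d,-e],p-o,rcond=None)[0]
    A,B=o+d*s[0],p+e*s[1]; return (A+B)/2,np.linalg.norm(A-B)
def proj(K,V,P):
    q=K@(V[:3,:3]@np.asarray(P)+V[:3,3]); return q[:2]/q[2]
E
python3 - <<'E'
from h import *
for n in ('scene','top'):
    c=snap(n,n+'0'); print(n,(-c['view'][:3,:3].T@c['view'][:3,3]).round(3))
print(get_obs())
E
```

```text
scene [ 1.744 -0.818  1.087]
top [ 0.44  -0.022  1.313]
{'time_s': 0.1, 'joint_pos': array([ 1.27057737e+00,  3.53569232e-01,  1.63405994e+00,  3.63514846e-05,
        1.15520010e+00, -2.39458715e-03]), 'joint_vel': array([-6.84364422e-04, -5.83964318e-04, -2.32704902e-03,  2.42476555e-05,
       -3.70510154e-04, -8.81388544e-04]), 'joint_efforts': array([-3.34180286e-04, -6.06364775e+01, -3.42817998e+01, -2.33865791e-05,
        3.85793115e-03, -1.46833918e-05]), 'position': array([0.18326702, 0.59710213, 0.2476427 ]), 'orientation': array([ 0.69971081, -0.10499073,  0.10483569, -0.69884992]), 'wrist_force': array([-0.26726183, -0.68762866, -0.31531531]), 'ft_torque': array([ 0.00755869, -0.03462098, -0.04812188]), 'gripper_width': 0.0856612447301885}
```

View pics/top0.png

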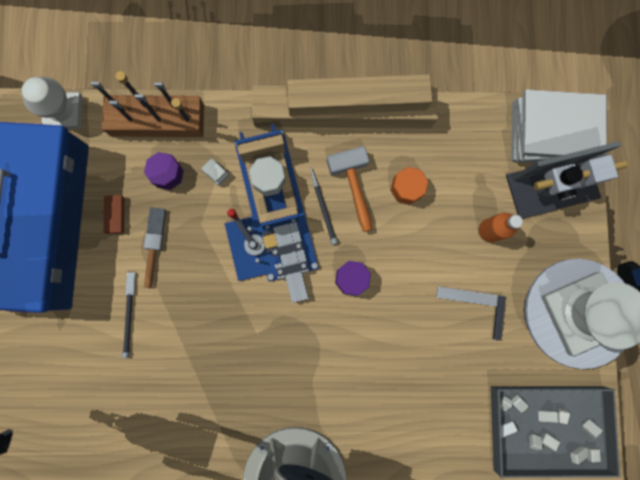

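View pics/scene0.png

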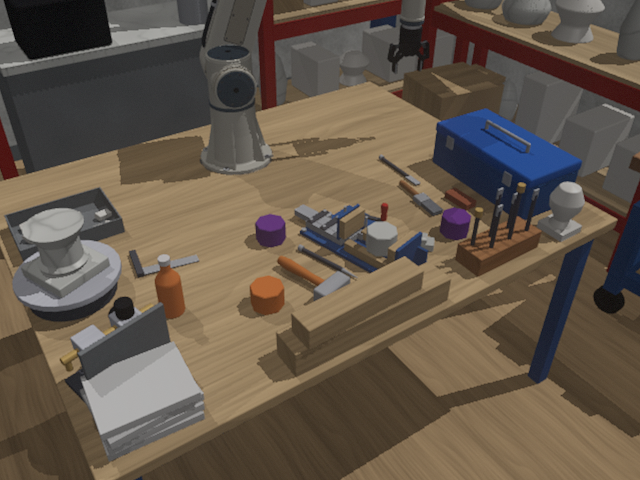

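Top view: clamp at about (270,205), far stop at (258,140) forward/up, handle (232,213), hub (253,243), bar end (298,290). Scene view: handle (384,211), block (381,237). Next I'll measure these.

Run:
```python
from h import *
I,K,V=load('top0'); J,L,W=load('scene0')
def red(I,box):
    h=cv2.cvtColor(I,cv2.COLOR_BGR2HSV); m=(((h[...,0]<6)|(h[...,0]>174))&(h[...,1]>170)&(h[...,2]>90)).astype(np.uint8)
    x0,y0,x1,y1=box; k=np.zeros_like(m); k[y0:y1,x0:x1]=m[y0:y1,x0:x1]
    ys,xs=np.nonzero(k); return xs.mean(),ys.mean(),xs.min(),xs.max(),ys.min(),ys.max(),len(xs)
a=red(I,(215,195,250,230)); b=red(J,(370,195,400,230)); print(a,b)
print('handle',tri(ray(K,V,a[:2]),ray(L,W,b[:2])))
# block top centre from white masks
for n,(X,box) in {'t':(I,(240,145,295,205)),'s':(J,(355,215,405,260))}.items():
    h=cv2.cvtColor(X,cv2.COLOR_BGR2HSV); x0,y0,x1,y1=box
    m=((h[...,1]<60)&(h[...,2]>120))[y0:y1,x0:x1]; ys,xs=np.nonzero(m); print(n,xs.mean()+x0,ys.mean()+y0,len(xs),xs.min()+x0,xs.max()+x0,ys.min()+y0,ys.max()+y0)
for uv,z in (((267,175),.1),((253,243),.055),((298,297),.03),((260,133),.11)): print(uv,onplane(K,V,uv,z).round(3))
cv2.imwrite('pics/c1.png',np.vstack([cv2.resize(I[120:310,210:340],None,fx=3,fy=3,interpolation=2)[:]]) )
a=cv2.resize(I[120:310,205:335],(400,585),interpolation=2); b=cv2.resize(J[190:290,280:440],(400,250),interpolation=2)
cv2.imwrite('pics/c1.png',np.hstack([a,np.vstack([b,np.zeros((335,400,3),np.uint8)])]))
```

```text
(np.float64(231.22222222222223), np.float64(212.66666666666666), np.int64(228), np.int64(234), np.int64(210), np.int64(216), 36) (np.float64(384.42857142857144), np.float64(205.14285714285714), np.int64(382), np.int64(386), np.int64(204), np.int64(207), 14)
handle (array([0.63406362, 0.15255604, 0.09413807]), np.float64(0.0007922924365008227))
t 265.2844221105528 174.1286432160804 995 240 284 157 203
s 382.0452488687783 230.0837104072398 442 355 402 216 249
(267, 175) [0.724 0.069 0.1  ]
(253, 243) [0.566 0.104 0.055]
(298, 297) [ 0.436 -0.005  0.03 ]
(260, 133) [0.823 0.086 0.11 ]
```

View pics/c1.png

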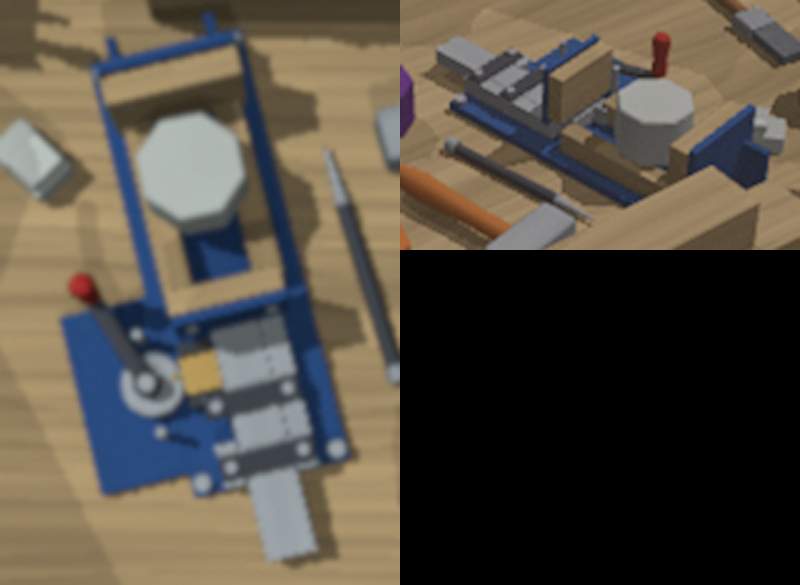

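Crop: jaw rear top edge about (165,325)–(305,290), stop top rear edge (97,70)–(240,37), hub centre (146,383), plate rear corners (103,493), (350,455). Compute the clamp frame from these.

Run:
```python
from h import *
I,K,V=load('top0')
f=lambda c,z: onplane(K,V,(205+c[0]/3.077-.33,120+c[1]/3.079-.33),z).round(4)
P=dict(jl=f((165,325),.11),jr=f((305,290),.11),sl=f((97,70),.11),sr=f((240,37),.11),hub=f((146,383),.055),er=f((350,455),.012),el=f((103,493),.012),ef=f((62,318),.012),blk=f((190,168),.1))
for k,v in P.items(): print(k,v)
d=lambda a,b: np.degrees(np.arctan2(*(P[b]-P[a])[1::-1]))
print('yaw', d('jr','jl')-90,d('sr','sl')-90,d('er','el')-90,d('el','ef'))
print('lens',*[np.linalg.norm(P[a]-P[b]) for a,b in (('jl','jr'),('sl','sr'),('er','el'))], 'mid j->s',((P['sl']+P['sr']-P['jl']-P['jr'])/2))
```

```text
jl [0.602  0.0866 0.11  ]
jr [ 0.6292 -0.0191  0.11  ]
sl [0.7996 0.1415 0.11  ]
sr [0.8265 0.0318 0.11  ]
hub [0.5634 0.1059 0.055 ]
er [ 0.5095 -0.0558  0.012 ]
el [0.4784 0.1435 0.012 ]
ef [0.6207 0.1795 0.012 ]
blk [0.7255 0.0699 0.1   ]
yaw 14.430941483173115 13.777879024197546 8.869258052667163 14.19718624550489
lens 0.10914362097713268 0.11294998893315572 0.20171192329656665 mid j->s [0.19745 0.0529  0.     ]
```

```bash
cat >> h.py <<'E'
from scipy.spatial.transform import Rotation as Rn
def Q(psi):
    c,s=np.cos(psi),np.sin(psi); x=np.array([c,s,0]);y=np.array([0,0,-1.]); return Rn.from_matrix(np.c_[x,y,np.cross(x,y)]).as_quat()
E
python3 - <<'E'
from h import *
o=get_obs(); x=Rn.from_quat(o['orientation']).as_matrix(); print(x.round(2), bot.tcp_to_tips)
for p in np.radians(range(-90,91,30)):
    q=kinematics.solve_ik([.56,.1,.12],Q(p)); print(np.degrees(p),None if q is None else q.round(2))
hand.move_gripper(0.0)
bot.reach([.52,.09,.33],Q(0.25)); c=snap('wrist','w1'); print((-c['view'][:3,:3].T@c['view'][:3,3]).round(3),get_obs()['time_s'],get_obs()['position'])
E
```

```text
[[ 0.96 -0.    0.29]
 [-0.29 -0.    0.96]
 [-0.   -1.   -0.  ]] 0.017
-90.0 [ 0.17  0.42  1.86 -0.    0.86  0.17]
-59.99999999999999 [ 0.17  0.42  1.86  0.    0.86 -0.35]
-29.999999999999996 [ 0.17  0.42  1.86 -0.    0.86 -0.87]
0.0 [ 0.17  0.42  1.86 -0.    0.86 -1.4 ]
29.999999999999996 [ 0.17  0.42  1.86 -0.    0.86 -1.92]
59.99999999999999 [ 0.17  0.42  1.86  0.    0.86 -2.44]
90.0 [ 0.17  0.42  1.86 -0.    0.86 -2.97]
[0.454 0.074 0.455] 3.1167 [0.51994617 0.09061628 0.32986965]
```

View pics/w1.png

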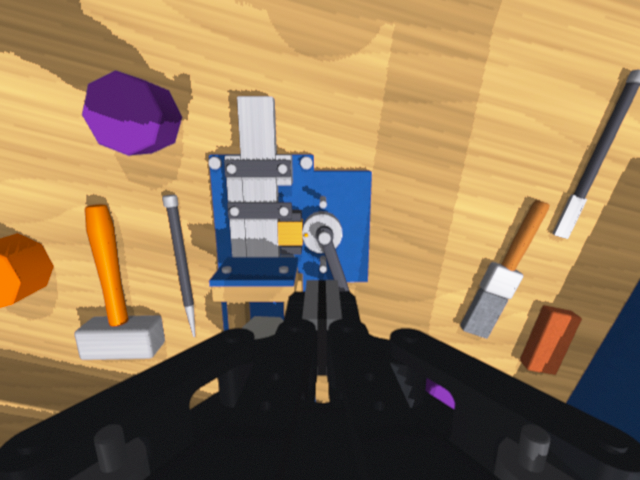

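Wrist view: hub bolt at (324,237), jaw rear top edge around (210,281)–(297,283), bar (238–273, 97), plate rear edge row ~156, ear right edge (371,170)–(367,282). Second measurement of the pivot and jaw.

Run:
```python
from h import *
I,K,V=load('w1'); T,A,B=load('top0')
f=lambda c,z: onplane(K,V,c,z).round(4)
d=lambda a,b: np.degrees(np.arctan2(*(b-a)[1::-1])).round(1)
hub=f((324,237),.055); print('hub',hub, 'tri',tri(ray(K,V,(324,237)),ray(A,B,(252.1,244.0))))
print('ear edge yaw',d(f((371,171),.012),f((367,281),.012)))
print('bar yaw',d(f((239,97),.03),f((227,258),.03)),d(f((273,97),.03),f((278,258),.03)))
l,r=f((297,283),.11),f((210,284),.11); print('jaw top',l,r,np.linalg.norm(l-r),d(r,l)-90,(l+r)/2)
y=np.radians(14.3);R=np.array([[np.cos(y),-np.sin(y)],[np.sin(y),np.cos(y)]])
o=hub[:2]-R@[-.08,.078]; print('origin',o)
for n,p in dict(jl=l,jr=r,ear=f((371,171),.012),earf=f((367,281),.012),pl=f((212,155),.012)).items(): print(n,(R.T@(p[:2]-o)).round(4))
for n,p in dict(handle=[.634,.1526],blk=[.7255,.0699],sl=[.7996,.1415],sr=[.8265,.0318]).items(): print(n,(R.T@(np.array(p)-o)).round(4))
cv2.imwrite('pics/c2.png',cv2.resize(I[140:320,190:390],None,fx=4,fy=3.3,interpolation=2))
```

```text
hub [0.5631 0.104  0.055 ] tri (array([0.56345605, 0.10503077, 0.05431119]), np.float64(0.0018837622721731703))
ear edge yaw 14.4
bar yaw 6.2 14.1
jaw top [0.6041 0.0848 0.11  ] [ 0.628  -0.0041  0.11  ] 0.09205661301612178 15.0 [0.61605 0.04035 0.11   ]
origin [0.65988718 0.04817669]
jl [-0.045   0.0493]
jr [-0.0438 -0.0428]
ear [-0.1529  0.1364]
earf [-0.0059  0.1367]
pl [-0.1722 -0.0593]
handle [0.0007 0.1076]
blk [0.0689 0.0048]
sl [0.1584 0.0559]
sr [ 0.1574 -0.057 ]
```

View pics/c2.png

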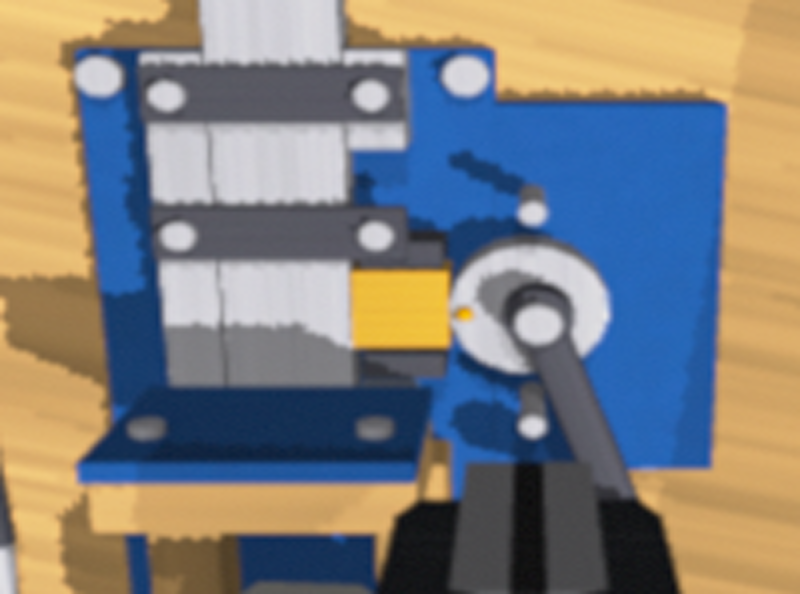

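Frame agrees with the text to ~2 mm (ear edge, plate end, stop, jaw width 92). Start with the lever.

```bash
cat >> h.py <<'E'
YAW=np.radians(14.35); PIV=np.array([.5634,.1045])
RC=np.array([[np.cos(YAW),-np.sin(YAW)],[np.sin(YAW),np.cos(YAW)]]); ORG=PIV-RC@[-.08,.078]
ZL=.079
def finger(th,off):   # th: lever angle in clamp frame; off: along tangent (+ = anticlockwise side)
    a=th+YAW; r=np.array([np.cos(a),np.sin(a)]); t=np.array([-r[1],r[0]])
    return np.r_[PIV+.085*r+off*t,ZL], Q(np.clip(a-np.pi/2,np.radians(-75),np.radians(80))), t
def ft(t): f=get_obs()['wrist_force'][:2]; return float(f@t)
def sweep(a,b,off,fstop=18,coarse=9.):
    s=np.sign(b-a); th=a; log=[]
    near=b-s*6
    while s*(b+s*8-th)>0:
        th = th+s*min(coarse,abs(near-th)) if s*(near-th)>.1 else th+s*1.
        p,q,t=finger(np.radians(th),off); bot.servo_line(p,q,velocity=.08); F=-s*ft(t); log.append((round(th,1),round(F,1)))
        if F>(fstop if s*(near-th)<=.1 else 30): break
    print(log); return th
E
python3 - <<'E'
from h import *
p,q,t=finger(np.radians(15),-.034); u=p.copy(); u[2]=.2
bot.reach(u,q); bot.servo_line(p,q,velocity=.15); print(get_obs()['wrist_force'],get_obs()['time_s'])
th=sweep(10,165,-.021); c=snap('top','top1'); print(get_obs()['time_s'],get_obs()['wrist_force'])
cv2.imwrite('pics/c3.png',cv2.resize(c['frame'][120:310,205:335,::-1],(400,585),interpolation=2))
E
```

```text
[0.35038501 0.20605258 1.17679152] 5.2667
[(np.float64(19.0), np.float64(0.5)), (np.float64(28.0), np.float64(-0.5)), (np.float64(37.0), np.float64(0.1)), (np.float64(46.0), np.float64(0.2)), (np.float64(55.0), np.float64(0.9)), (np.float64(64.0), np.float64(-0.5)), (np.float64(73.0), np.float64(0.0)), (np.float64(82.0), np.float64(-1.1)), (np.float64(91.0), np.float64(0.4)), (np.float64(100.0), np.float64(-0.7)), (np.float64(109.0), np.float64(0.4)), (np.float64(118.0), np.float64(0.9)), (np.float64(127.0), np.float64(0.5)), (np.float64(136.0), np.float64(0.8)), (np.float64(145.0), np.float64(0.4)), (np.float64(154.0), np.float64(0.0)), (np.float64(159.0), np.float64(0.0)), (np.float64(160.0), np.float64(3.1)), (np.float64(161.0), np.float64(2.9)), (np.float64(162.0), np.float64(2.6)), (np.float64(163.0), np.float64(2.7)), (np.float64(164.0), np.float64(2.2)), (np.float64(165.0), np.float64(4.9)), (np.float64(166.0), np.float64(14.3)), (np.float64(167.0), np.float64(24.1))]
12.8333 [ 3.12160668 23.8831181  -4.38539971]
```

View pics/c3.png

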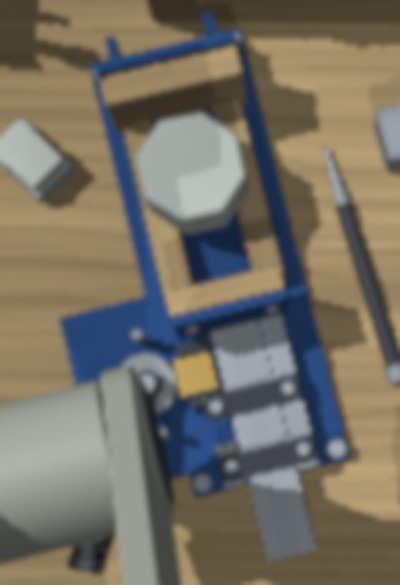

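The lever reached its stop at ≈166° (force rose 5→24 N); the block is unmoved. Now the jaw.

Run:
```python
from h import *
p,q,t=finger(np.radians(165),-.04); bot.servo_line(p,None,velocity=.1)
p[2]=.2; bot.servo_line(p,None,velocity=.25)
fx=RC[:,0]; W=lambda x,z=.087: np.r_[ORG+RC@[x,0.],z]
q=Q(YAW); bot.reach(W(-.1,.2),q); bot.servo_line(W(-.1),q,velocity=.15); print(get_obs()['time_s'],get_obs()['wrist_force'])
x=-.075; bot.servo_line(W(x),q,velocity=.08); L=[]
while x<.03:
    x+=.008 if x<.0 else .0012
    bot.servo_line(W(x),q,velocity=.05); F=-float(get_obs()['wrist_force'][:2]@fx); L.append((round(x*1e3,1),round(F,1)))
    if F>24: break
print(L); o=get_obs(); print(o['time_s'],o['wrist_force'],RC.T@(o['position'][:2]-ORG))
bot.servo_line(W(x-.04),q,velocity=.1); bot.servo_line(W(x-.04,.2),q,velocity=.25)
p,q,t=finger(np.radians(165),.04); u=p.copy();u[2]=.2; bot.reach(u,q)
c=snap('top','top2');w=snap('wrist','w2'); print(get_obs()['time_s'])
a=cv2.resize(c['frame'][120:310,205:335,::-1],(400,585),interpolation=2)
cv2.imwrite('pics/c4.png',np.hstack([a,cv2.resize(w['frame'][:,:,::-1],(400,585)) ]))
```

```text
15.5917 [0.8592016  0.06688247 0.46337241]
[(-67.0, -0.2), (-59.0, 0.5), (-51.0, -0.1), (-43.0, 1.1), (-35.0, 0.6), (-27.0, -0.4), (-19.0, 0.8), (-11.0, -0.6), (-3.0, 4.0), (5.0, 5.8), (6.2, 7.0), (7.4, 7.9), (8.6, 9.4), (9.8, 8.7), (11.0, 8.4), (12.2, 9.9), (13.4, 14.9), (14.6, 19.3), (15.8, 21.9), (17.0, 27.8)]
21.6417 [-27.38234467  -5.09522312  10.36988648] [0.00989302 0.00063117]
23.9
```

View pics/c4.png

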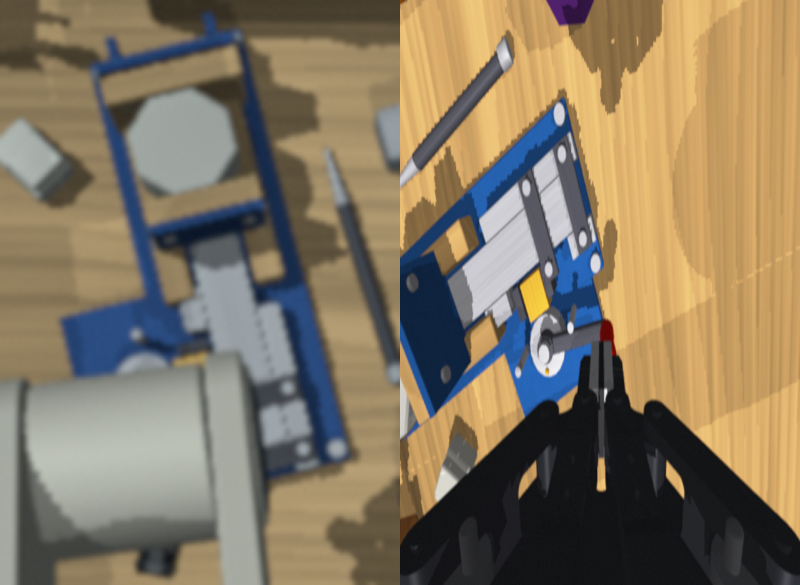

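The block sits square between jaw and stop; lever at its free stop, jaw stalled at finger x ≈ 10–11 mm as predicted (11). Check the block position numerically, then lock.

Run:
```python
from h import *
I,K,V=load('top2')
for n,c,z in (('blk',(181,141),.1),('jaw rear l',(150,238),.11),('jaw rear r',(266,210),.11)):
    p=onplane(K,V,(205+c[0]/3.077-.33,120+c[1]/3.079-.33),z); print(n,(RC.T@(p[:2]-ORG)).round(4))
p,q,t=finger(np.radians(165),.036); bot.servo_line(p,q,velocity=.15); print(get_obs()['wrist_force'],get_obs()['position'],p)
th=sweep(170,15,.021,fstop=22); print(get_obs()['time_s'],get_obs()['wrist_force'])
```

```text
blk [0.0908 0.006 ]
jaw rear l [0.0206 0.0465]
jaw rear r [ 0.0202 -0.0443]
[-1.2663317  -0.62260755  0.44441026] [0.47854085 0.06949836 0.07952698] [0.47799707 0.06946659 0.079     ]
[(np.float64(161.0), np.float64(1.1)), (np.float64(152.0), np.float64(0.1)), (np.float64(143.0), np.float64(0.2)), (np.float64(134.0), np.float64(-0.0)), (np.float64(125.0), np.float64(-0.1)), (np.float64(116.0), np.float64(0.0)), (np.float64(107.0), np.float64(0.3)), (np.float64(98.0), np.float64(-0.8)), (np.float64(89.0), np.float64(0.0)), (np.float64(80.0), np.float64(-0.1)), (np.float64(71.0), np.float64(-0.6)), (np.float64(62.0), np.float64(-0.0)), (np.float64(53.0), np.float64(-0.4)), (np.float64(44.0), np.float64(0.7)), (np.float64(35.0), np.float64(-0.1)), (np.float64(26.0), np.float64(0.0)), (np.float64(21.0), np.float64(0.5)), (np.float64(20.0), np.float64(5.3)), (np.float64(19.0), np.float64(3.8)), (np.float64(18.0), np.float64(4.7)), (np.float64(17.0), np.float64(4.9)), (np.float64(16.0), np.float64(4.7)), (np.float64(15.0), np.float64(4.5)), (np.float64(14.0), np.float64(13.0)), (np.float64(13.0), np.float64(19.1)), (np.float64(12.0), np.float64(26.3))]
32.65 [-12.84025895  22.97609521   6.74054299]
```

Stop felt at about 14–15°. Back off and verify from clear.

Run:
```python
from h import *
p,q,t=finger(np.radians(15),.045); bot.servo_line(p,None,velocity=.1); p[2]=.2; bot.servo_line(p,None,velocity=.2)
bot.reach([.2,.5,.3],q) if kinematics.solve_ik([.2,.5,.3],q) is not None else bot.goto_joints([1.271,.353,1.633,0,1.155,0])
c=snap('top','top3'); s=snap('scene','scene3'); print(get_obs()['time_s'])
a=cv2.resize(c['frame'][120:310,205:335,::-1],(400,585),interpolation=2); b=cv2.resize(s['frame'][190:290,280:440,::-1],(400,250),interpolation=2)
cv2.imwrite('pics/c5.png',np.hstack([a,np.vstack([b,cv2.resize(c['frame'][:,:,::-1],(400,335))])]))
def hd(I):
    h=cv2.cvtColor(I,cv2.COLOR_BGR2HSV); m=((h[...,0]<6)|(h[...,0]>174))&(h[...,1]>170)&(h[...,2]>90)
    ys,xs=np.nonzero(m[190:232,212:252]); return xs.mean()+212,ys.mean()+190,len(xs)
for f in ('top0','top3'):
    I,K,V=load(f); u=hd(I); P=onplane(K,V,u[:2],.1)[:2]-PIV; print(f,u,np.degrees(np.arctan2(P[1],P[0]))-14.35)
I,_,_=load('top0');J,_,_=load('top3'); d=cv2.absdiff(I,J).max(2)[:,90:640]; print('changed px outside clamp', [(int(x)+90,int(y)) for y,x in np.argwhere(d>60) if not(205<x+90<340 and 120<y<310)][::60])
```

```text
35.8583
top0 (np.float64(231.22222222222223), np.float64(212.66666666666666), 36) 19.65093687327171
top3 (np.float64(233.12121212121212), np.float64(211.0909090909091), 33) 15.7697082738328
changed px outside clamp [(171, 399), (165, 406), (165, 410), (192, 411), (237, 412), (234, 413), (197, 414), (114, 415), (245, 415), (165, 416), (99, 417), (214, 417), (130, 418), (244, 418), (142, 419), (258, 419), (152, 420), (103, 421), (226, 421), (125, 422), (245, 422), (143, 423), (261, 423), (158, 424), (274, 424), (230, 425), (131, 426), (249, 426), (149, 427), (268, 427), (167, 428), (132, 429), (258, 429), (162, 430), (137, 431), (269, 431), (246, 432), (147, 433), (289, 433), (256, 434), (152, 435), (299, 435), (259, 436), (160, 437), (138, 438), (295, 438), (176, 439), (150, 440), (301, 440), (180, 441), (144, 442), (237, 442), (167, 443), (305, 443), (217, 444), (153, 445), (239, 445), (182, 446), (150, 447), (227, 447), (174, 448), (248, 448), (196, 449), (152, 450), (218, 450), (176, 451), (241, 451), (201, 452), (168, 453), (233, 453), (194, 454), (268, 454), (232, 455), (202, 456), (182, 457), (250, 457), (245, 458), (266, 459), (174, 461), (193, 462), (185, 463), (181, 464), (183, 465), (205, 466), (248, 467), (187, 469), (205, 470), (259, 471), (258, 474), (216, 477), (235, 479)]
```

View pics/c5.png

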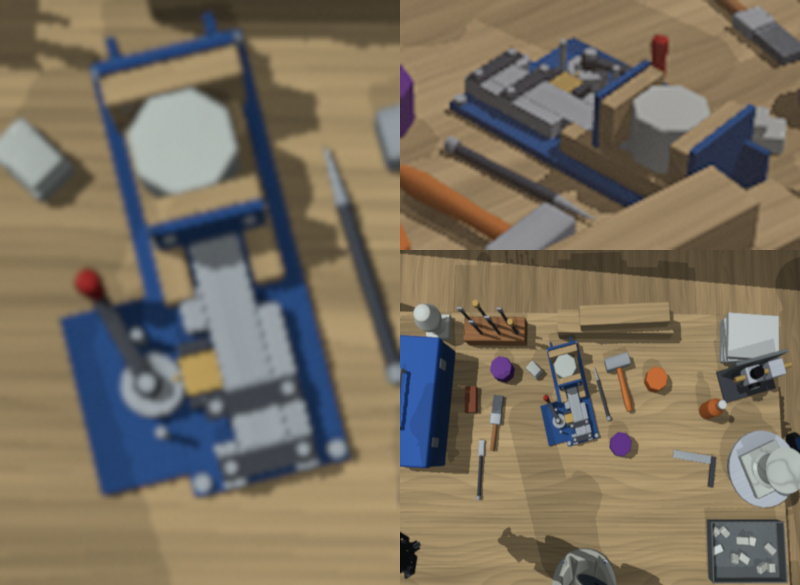

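Lever is at 15.8° (locked = 15°), the block is seated between jaw and stop, and nothing outside changed except the arm's shadow. Handing in.

```bash
python3 -c "
from h import *
print(get_obs()['wrist_force']); hand_in()"
```

```text
[ 0.26443131 -0.34322765  0.41010023]
the job is handed in; nothing more can be done
```

The block is clamped and the job is handed in. I pushed the lever round to its free stop, slid the jaw forward until the block was pressed home, then pushed the lever back to its locked stop. The robot was clear of everything at 35.9 s, against the 69 s limit.

What the last checks showed:
- **Lever:** I felt a firm stop at both ends, at about 166° and 14°, where the text gives 165° and 15°. The camera put the locked lever at 15.8°; it had started at about 19.7°, so it now sits slightly further round than at the start.
- **Block and jaw:** Just before I locked the lever, the block measured at clamp x = 91 mm, where home is 90 mm. The jaw's rear face was at 20–21 mm, where 22 mm is expected. After locking I checked only by eye, and the block still looked seated.
- **Forces:** The readings taken between moves reached about 30 N at most (about 28 N along the push, on the jaw). They were near zero when I handed in.
- **Bystanders:** Comparing pictures from before and after, nothing outside the clamp had changed except the arm and its shadow.

One small disagreement: the block measured 6 mm left of the centre line. It started about 5 mm left, and I did not try to correct it.

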